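# Hold a core slab at length on the saw board

### The arm

A 6-joint arm with a two-finger parallel gripper is mounted at the origin on a cart in front of the work surface, level with it; the furniture and walls round the work are solid. World frame = base frame: x ahead of the robot, y to its left, z up, the work surface at z = 0. Lengths are in mm, angles in rad, forces in N, time in s.
With the tool pointing down it reaches from about 400 to 925 mm from the base axis. Payload 12.5 kg.
Tool frame: the origin (TCP) lies at the very end of the fingers, on their centre line; the grasp point (between the pads) lies 19 mm behind it; z points along the fingers, y is the line along which they close (so a half turn about z gives the same grasp; the last joint's range is limited). The gripper opens to 95 mm and grips with 3 to 60 N. Pads are 20 mm wide; open, the fingers measure 119 mm over their backs; the gripper's body (75 mm by 180 mm) begins 59 mm behind the grasp point.
Start: joints at [-1.363, 0.491, 1.559, -0, 1.092, -0.106], TCP at [192.945, -594.491, 214.661] pointing down, gripper open.
Joint ranges: [-3.1, 3.1], [-0.84, 2.19], [0.05, 2.79], [-1.13, 4.28], [0.06, 2.93], [-2.69, 2.69]. Speed limits (rad/s): [2.22, 2.22, 2.79, 3.14, 3.14, 3.14].

### API

Orientations are given as [roll, pitch, yaw] about the fixed x, y, z axes, in that order (R = Rz(yaw) Ry(pitch) Rx(roll)).
In Python, from cell import state, read_camera, camera_info, job_done gives the robot as it stands.
- The arm moves only by the shell command python3 -m handwheel 'ROWS'. ROWS is a JSON list of rows, 1 to 5 of them, each of 5 numbers: dx, dy, dz in mm, then a turn about the tool's z in rad, then the opening from 0.0 (shut) to 1.0 (fully open); each row is the pose to reach, as a shift and turn from the pose commanded when the command began, along the tool's axes at that moment; what a row does not reach only later rows make up. A row lasts 1/12 s, in which the tool goes at most 41.7 mm and 0.125 rad, less where a joint would pass 70% of its speed; a pose out of reach is approached as far as the arm can. The fingers move at their own pace and stop on an object; the grip force is fixed at half the most. Time passes only in rows, so rows that do not move let the fingers close. It prints the time, the measured TCP pose, the force, the opening and the grip force at its end.
- state(): the state, without advancing time (a new reading comes with each control period).
- read_camera(name): name is "side" or "top"; returns (picture, depth): 480x640x3 uint8, red, green, blue; 480x640 float32, mm along the optical axis (not along the pixel's ray), 0 where there is no reading.
- camera_info(name): a dict with "vertical_fov" (degrees; the focal length in pixels is half the picture's height over the tangent of half this angle, whatever the lens; pixels are square), "cx", "cy" (the principal point, pixels), "origin" and "attitude" of the camera in the world. Camera axes: x right, y down, z forward; pixel columns grow to the right and rows downward; lengths in mm; the calibration is good to about 2 mm. A picture is of the moment at which its call begins. camera_info takes no time and is no camera call.
- job_done(): hands the job in; it is judged then, once.
The state is a dict: "t": time; "joints": joint angles; "qvel": joint speeds; "tau": joint torques, N m; "eef_pos": TCP position; "tcp_rot": TCP orientation; "ft_force": force on the tool from outside, world axes, zero at the start; "moment": the same for the moment, N m; "opening": opening from 0.0 (shut) to 1.0 (fully open); "grip_force": force on a finger pad.
Only numpy, scipy, OpenCV 4.12 (cv2) and the standard library are available. Lean on these libraries where they do the work, as an engineer would, in place of code of your own. Each camera call takes 0.05 s, during which the arm holds its last target. There are 200 camera calls.

### The job

I am about to saw the broken end off this piece of drill core: lay it on the saw board's wooden deck, flat side against the fence, round top up and its sawn end against the hook of the sprung length gauge. Slide it along the fence so that it pulls the gauge out until the pointer stands at the tip of the set clip, and finish while still holding it there, pressed firmly down on the deck and back against the fence. Do not shift the set clip, and leave the dropper bottle, the small offcut and the white pot where they are.

Things in the scene. Friction and masses are not known exactly. Their poses are not given: they have to be found in the camera images.
- core_slab: Workpiece, loose in front of the saw board: tan stone bar sawn from drill core, 120 mm long (y), 30 wide (x), 42 high (z); flat base, flat sides 38 mm high, gently rounded top (0.3 to 0.45 kg), the +y end sawn square, the -y end broken. Starts base down, sawn end to the left. Origin: centre of the underside. Grip across its width, fingertips 18 mm or more above the underside.
- sawn_end (a point): Point on the slab's flat sawn end face (slab y = +60 mm, mid-width, 10 mm above the underside); axes as the slab's.
- saw_board: Saw board, fixed: aluminium plate 220 mm long (y) by 140 deep (x). Origin on the bench; x points from deck to fence, away from the robot; y along the fence to the left, as the gauge pulls out. A slab held right has its centre at x = 5 mm, z = 12 mm, length along y. Behind the fence (x 35 to 54, y -110 to -39 mm) lies the gauge's spring housing, top at z = 29 mm; no part is higher than 34 mm.
- deck: Wooden deck of the board, same frame as the board: top at z = 12 mm, x = -63 to +20 mm, y = -103 to +113 mm. A saw slot crosses deck and fence at y = -55 mm.
- fence: Low aluminium fence behind the deck, same frame as the board: front face at x = 20 mm, back at x = 34 mm, top at z = 24 mm.
- gauge (a joint): How far the gauge blade is pulled out along the board's +y, m: 0 retracted (start), 0.055 at most. A spring draws it back with 3 N at 0 and 6 N at 0.050, so it stays out only while held. The blade lies behind the fence; an arm at its end crosses over the fence and carries the hook.
- hook: Hook plate of the gauge, steel, 26 mm wide, in front of the fence; it slides with the gauge. Its frame is the board's frame shifted along y by the pull: plate from x = -7.5 to 18.5, y = 5 to 11, z = 13.5 to 29.5 mm.
- hook_face (a point): Middle of the hook plate's right-hand (-y) face, against which the slab's sawn end goes: board x = 5.5 mm, y = 5 mm + the pull, z = 22 mm. Axes as the board's.
- pointer (a point): Tip of the pointer at the rear end of the gauge's arm, moving with the gauge; board x = 58.5 mm, y = 9 mm + the pull. Axes as the board's.
- mark (a point): Tip of the set clip, a small dark saddle with a thumb screw, clamped on the graduated rail behind the gauge; the pointer must come in line with it along the board's y. Board x = 59 mm, y = 29 to 54 mm (a pull of 20 to 45 mm). It slips only above 15 N. Axes as the board's.
- offcut: Bystander: short piece of the same core, 28 x 30 x 42 mm, right of the board. Origin: centre of the underside.
- pill_pot: Bystander: white pot with a screw lid, 44 mm across, 60 mm high, right of the board. Origin: centre of the underside.
- dropper_1: Bystander: brown dropper bottle, 34 mm across, 102 mm high, left of the slab. Origin: centre of the underside.

How it is judged (in metres and radians):
At the end, for the whole second after the job is handed in: Still held by the fingers, the slab lies flat on the deck and square to the fence (0.05 rad), pressed on the deck with over 7 N, the fence over 3 N and by its sawn end on the hook over 1.5 N; the pointer is within 3 mm of the set clip's tip; nothing moves (contact force between core_slab and deck above 7 N and contact force between core_slab and fence above 3 N and contact force between core_slab and hook above 1.5 N and contact force between the fingers and core_slab above 2 N and y of pointer in the frame of mark between -0.003 and 0.003 m and y of sawn_end in the frame of hook_face between -0.003 and 0.003 m and x of core_slab in the frame of saw_board between 0.002 and 0.008 m and z of core_slab in the frame of saw_board below 0.015 m and angle between core_slab's own z axis and vertical below 0.05 rad and angle between the y axis of core_slab and the y axis of saw_board, either way round below 0.04 rad and linear speed of core_slab below 0.01 m/s); the arm keeps its last pose, push and grip.
It fails at once if the set clip is shifted by more than 2 mm (distance of mark from where it was at the start of the episode above 0.002 m).
It fails at once if the offcut is shifted by more than 20 mm (distance of offcut from where it was at the start of the episode above 0.02 m).
It fails at once if the white pot is shifted by more than 20 mm (distance of pill_pot from where it was at the start of the episode above 0.02 m).
It fails at once if the dropper bottle is shifted by more than 20 mm (distance of dropper_1 from where it was at the start of the episode above 0.02 m).
It also fails if it takes over 42 s, if anything falls off the work surface, if the arm or the gripper's body presses on something with over 40 N, if the wrist force passes 120 N, or if a joint passes its speed limit or range.

## Working session

There is one attempt and no reset: what is moved stays moved. The work goes in short steps, Python scripts to look and compute and a shell command to move; the robot and the scene stay as the last step left them, time stands still between calls to the robot, and variables do not carry over. Pictures are saved under pics/ and viewed, at most 10 in all, crops included, and the job is handed in when it is done.

```bash
mkdir -p pics; ls; cat > h.py <<'E'
import numpy as np, cv2
from cell import state, read_camera, camera_info
from scipy.spatial.transform import Rotation as R
def cam(n):
    c=camera_info(n); f=240/np.tan(np.radians(c["vertical_fov"])/2)
    return c,f
E
python3 - <<'E'
from h import *
for n in("side","top"):
    print(camera_info(n)); p,d=read_camera(n); np.savez(n+"0.npz",p=p,d=d); cv2.imwrite(f"pics/{n}0.png",p[:,:,::-1]); print(d.min(),d.max(),(d==0).mean())
print(state())
E
```

```text
pics
{'vertical_fov': 50.88187798350117, 'cx': 323.26523133923706, 'cy': 235.89730605504243, 'origin': array([  214.74444123, -1090.21905941,   390.55609953]), 'attitude': array([-1.95590978, -0.00662425, -0.30340295])}
0.0 2690.9087 0.008489583333333333
{'vertical_fov': 44.69757504081603, 'cx': 329.8128011997265, 'cy': 233.09810625872413, 'origin': array([ 353.91738309, -323.24432773,  880.33512374]), 'attitude': array([-2.98618361,  0.02123009, -1.57436725])}
0.0 1735.8503 0.004143880208333333
{'t': 0.1, 'joints': array([-1.36261078e+00,  4.91504713e-01,  1.55941870e+00, -3.57422774e-05,
        1.09170185e+00, -1.05628504e-01]), 'qvel': array([ 0.00192187, -0.00321235, -0.00077308, -0.00164377,  0.00022873,
       -0.00037448]), 'tau': array([ 2.92796860e-03, -6.13623905e+01, -2.58605701e+01,  6.94296788e-02,
        4.70320636e-02, -4.78959703e-05]), 'eef_pos': array([ 192.87879659, -594.25073195,  214.10641427]), 'tcp_rot': array([-3.14056246e+00, -7.73456467e-05,  3.13830505e-01]), 'ft_force': array([1.27003796, 0.38307637, 0.58502374]), 'moment': array([ 0.01083029, -0.00550762, -0.01493633]), 'grip_force': 0.0, 'opening': 0.9980857938489388}
```

View pics/side0.png

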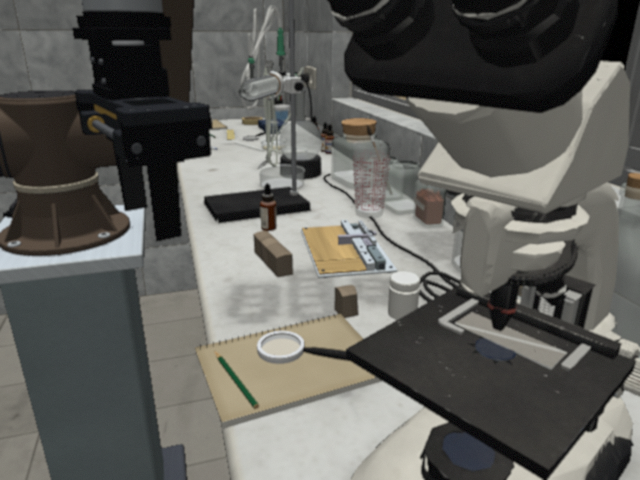

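View pics/top0.png

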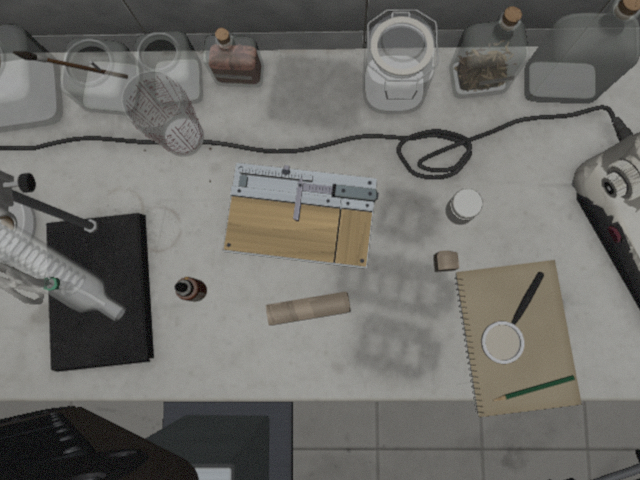

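The side view shows the slab at (272,253), the board at (347,247), the offcut at (346,300) and the pot at (404,295). The top view shows the slab at about (308,308), with the deck from (224,249) to (378,205). The hook is near (298,203), the clip near (286,170), the dropper at (190,289) and the offcut at (446,261).

```bash
cat >> h.py <<'E'
def ray(n,uv):
    c,f=cam(n); uv=np.atleast_2d(uv).astype(float)
    d=np.c_[(uv[:,0]-c["cx"])/f,(uv[:,1]-c["cy"])/f,np.ones(len(uv))]
    return np.array(c["origin"]),d@R.from_euler("xyz",c["attitude"]).as_matrix().T
def onz(n,uv,z):
    o,d=ray(n,uv); return o+d*((z-o[2])/d[:,2])[:,None]
def depthpts(n,m,d):
    v,u=np.nonzero(m&(d>0)); o,r=ray(n,np.c_[u,v]); return o+r*d[v,u][:,None]
def two(a,b):
    (o1,d1),(o2,d2)=ray("top",a),ray("side",b); A=np.c_[d1[0],-d2[0]]
    s=np.linalg.lstsq(A,o2-o1,rcond=None)[0]; p,q=o1+s[0]*d1[0],o2+s[1]*d2[0]; return (p+q)/2,np.linalg.norm(p-q)
E
python3 - <<'E'
from h import *
T=np.load("top0.npz");S=np.load("side0.npz")
def big(m,box):
    k=np.zeros_like(m);u0,v0,u1,v1=box;k[v0:v1,u0:u1]=1;m=(m&k).astype(np.uint8)
    m=cv2.morphologyEx(m,cv2.MORPH_OPEN,np.ones((3,3)))
    n,l,s,_=cv2.connectedComponentsWithStats(m);return l==1+np.argmax(s[1:,4])
hsv=cv2.cvtColor(T["p"],cv2.COLOR_RGB2HSV)
for nm,box,smin in(("deck",(215,180,385,275),70),("slab",(255,280,365,335),45),("offcut",(430,240,462,275),45)):
    m=big((hsv[...,1]>smin)&(hsv[...,0]<30),box)
    P=depthpts("top",m,T["d"]); z=np.median(P[:,2]); c=np.argwhere(m)[:,::-1]
    print(nm,m.sum(),"z pct",np.percentile(P[:,2],[5,50,95]).round(1))
    zz={"deck":12,"slab":40,"offcut":40}[nm]
    w=onz("top",c,zz)[:,:2].astype(np.float32); r=cv2.minAreaRect(w); print(r, cv2.boxPoints(r).round(1).tolist())
    cr=cv2.minAreaRect(c.astype(np.int32)); print(cv2.boxPoints(cr).round(1).tolist())
a=cv2.resize(T["p"][155:335,215:385],None,fx=3.3,fy=3.3,interpolation=cv2.INTER_CUBIC)
cv2.imwrite("pics/ta.png",a[:,:,::-1])
b=cv2.resize(S["p"][180:290,230:400],None,fx=4.5,fy=4.5,interpolation=cv2.INTER_CUBIC)
cv2.imwrite("pics/sa.png",b[:,:,::-1])
E
```

```text
deck 5744 z pct [ 9.2 11.7 14.2]
((497.512451171875, -233.08697509765625), (166.0513458251953, 82.19497680664062), 82.84899139404297) [[446.3999938964844, -310.3999938964844], [528.0, -320.6000061035156], [548.5999755859375, -155.8000030517578], [467.1000061035156, -145.60000610351562]]
[[224.10000610351562, 248.89999389648438], [230.39999389648438, 195.3000030517578], [339.79998779296875, 208.3000030517578], [333.3999938964844, 262.0]]
slab 170 z pct [37.3 40.1 42.6]
((392.2602233886719, -310.80657958984375), (38.68426513671875, 12.8250093460083), 89.74930572509766) [[385.79998779296875, -330.1000061035156], [398.6000061035156, -330.20001220703125], [398.79998779296875, -291.5], [385.8999938964844, -291.3999938964844]]
[[320.0, 293.0], [347.0, 293.0], [347.0, 302.0], [320.0, 302.0]]
offcut 137 z pct [37.5 40.6 43.8]
((444.7243347167969, -481.88421630859375), (24.723310470581055, 13.364412307739258), 1.8007601499557495) [[432.20001220703125, -475.6000061035156], [432.6000061035156, -489.0], [457.29998779296875, -488.20001220703125], [456.8999938964844, -474.79998779296875]]
[[446.8999938964844, 252.0], [456.20001220703125, 251.39999389648438], [457.29998779296875, 268.5], [448.0, 269.1000061035156]]
```

View pics/ta.png

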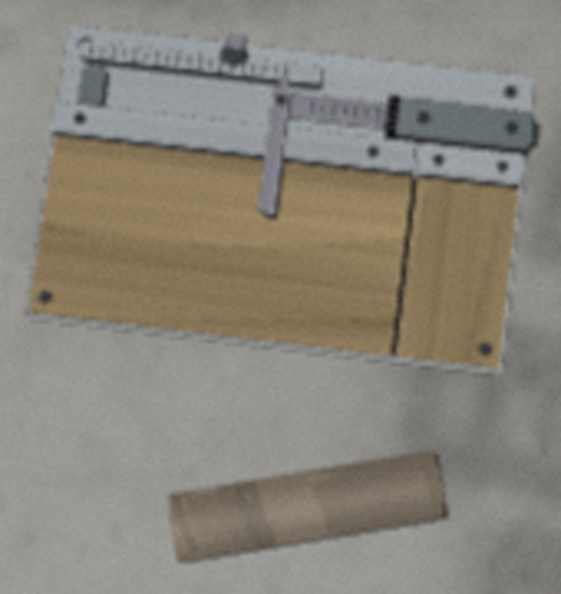

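View pics/sa.png

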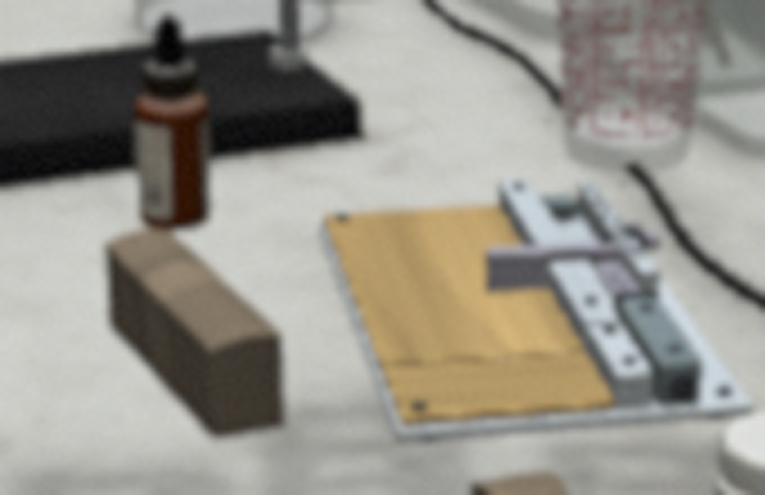

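The crop ta.png has scale 3.3 and offset (215,155). In it the slab's top corners are at (169,496), (437,453), (447,518) and (178,562), and the deck corners at (56,138), (32,313), (499,368) and (518,184). The hook is at (268,215), the pointer near (285,80) and the clip near (234,55). In sa.png the slab, dropper, hook and clip are all clear.

```bash
cat > m.py <<'E'
from h import *
T=np.load("top0.npz")
f=lambda a:np.array(a)/3.3+[215,155]
# slab by depth height
def hm(d,box,lo,hi):
    v,u=np.mgrid[0:480,0:640]; o,r=ray("top",np.c_[u.ravel(),v.ravel()]); P=(o+r*d.reshape(-1,1)).reshape(480,640,3)
    k=np.zeros((480,640),bool);u0,v0,u1,v1=box;k[v0:v1,u0:u1]=1
    return P,k&(P[...,2]>lo)&(P[...,2]<hi)&(d>0)
for nm,box in(("slab",(255,280,365,335)),("offcut",(425,235,470,285)),("dropper",(165,265,215,310)),("pot",(440,175,490,230))):
    P,m=hm(T["d"],box,20,130); q=P[m]; w=onz("top",np.argwhere(m)[:,::-1],40)[:,:2].astype(np.float32)
    r=cv2.minAreaRect(q[:,:2].astype(np.float32)); print(nm,m.sum(),np.percentile(q[:,2],[50,95]).round(1),"rect",np.round(r[0],1),np.round(r[1],1),round(r[2],2))
sl=onz("top",f([(169,496),(437,453),(447,518),(178,562)]),38); print("slab corners\n",sl.round(1),"c",sl.mean(0).round(1))
print("two-view slab top corners", [tuple(np.round(x,1) for x in two(f(a),np.array(b)/4.5+[230,180])) for a,b in (((178,562),(108,245)),((447,518),(213,350)),((437,453),(280,338)))])
print("two-view deck corners", [tuple(np.round(x,1) for x in two(f(a),np.array(b)/4.5+[230,180])) for a,b in (((32,313),(322,215)),((499,368),(400,428)))])
dk=onz("top",f([(56,138),(32,315),(499,370),(518,184)]),12); print("deck corners\n",dk.round(1))
sc=onz("top",f([(45,297),(485,349)]),12);print("screws",sc.round(1))
pl=onz("top",f([(72,28),(27,316),(499,372),(534,80)]),6);print("plate",pl.round(1))
# board frame: angle from plate edges
y=((pl[0]-pl[3])+(pl[1]-pl[2]))[:2];yaw=np.arctan2(-y[0],y[1]);c=pl[:,:2].mean(0)
y2=((dk[0]-dk[3])+(dk[1]-dk[2]))[:2];yaw2=np.arctan2(-y2[0],y2[1]);Rm=lambda a:np.array([[np.cos(a),-np.sin(a)],[np.sin(a),np.cos(a)]])
c2=dk[:,:2].mean(0)-Rm(yaw2)@[-21.5,5]
ys=((sl[0]-sl[1])+(sl[3]-sl[2]))[:2]
print("plate c,yaw",c.round(1),yaw.round(3),"deck-based",c2.round(1),yaw2.round(3),"slab yaw",np.arctan2(-ys[0],ys[1]).round(3))
print("sizes",[np.linalg.norm(pl[i]-pl[(i+1)%4]).round(1) for i in range(4)],[np.linalg.norm(dk[i]-dk[(i+1)%4]).round(1) for i in range(4)],[np.linalg.norm(sl[i]-sl[(i+1)%4]).round(1) for i in range(4)])
for nm,p,z in (("hooktip",(268,212),29.5),("pointer",(285,78),29),("clip",(234,62),29),("clipL",(222,55),29),("clipR",(248,55),29)):
    w=onz("top",f([p]),z)[0,:2]; print(nm,(Rm(yaw).T@(w-c)).round(1),(Rm(yaw2).T@(w-c2)).round(1))
E
python3 m.py
python3 - <<'E'
from h import *
T=np.load("top0.npz");a=cv2.resize(T["p"][158:220,255:335],None,fx=9,fy=9,interpolation=cv2.INTER_LANCZOS4);cv2.imwrite("pics/clip.png",a[:,:,::-1])
E
```

```text
slab 1766 [40.5 43.3] rect [ 377.3 -273.4] [ 30.  119.4] 9.16
offcut 429 [40.2 43.3] rect [ 445.7 -475.1] [27.2 30.6] 3.07
dropper 579 [61.2 98.1] rect [ 404.8 -104.8] [30. 33.] 73.72
pot 907 [59.6 62.4] rect [ 524.2 -501.8] [42.8 43.2] 41.13
slab corners
 [[ 381.6 -214.1   38. ]
 [ 399.7 -330.8   38. ]
 [ 371.7 -334.9   38. ]
 [ 353.2 -218.4   38. ]] c [ 376.6 -274.6   38. ]
two-view slab top corners [(array([ 353.9, -218.6,   38.6]), np.float64(1.4)), (array([ 372.4, -335.1,   39.3]), np.float64(1.5)), (array([ 399.7, -330.8,   38.9]), np.float64(0.1))]
two-view deck corners [(array([ 465.5, -147.2,   13.3]), np.float64(0.0)), (array([ 439. , -359.4,    9.3]), np.float64(1.1))]
deck corners
 [[ 547.1 -156.1   12. ]
 [ 464.7 -147.    12. ]
 [ 438.4 -359.4   12. ]
 [ 523.8 -369.2   12. ]]
screws [[ 473.  -152.7   12. ]
 [ 447.9 -353.2   12. ]]
plate [[ 601.3 -161.3    6. ]
 [ 465.  -143.5    6. ]
 [ 438.  -359.6    6. ]
 [ 574.2 -377.7    6. ]]
plate c,yaw [ 519.6 -260.5] -0.124 deck-based [ 514.3 -265.4] -0.116 slab yaw 0.155
sizes [np.float64(137.4), np.float64(217.8), np.float64(137.4), np.float64(218.0)] [np.float64(82.9), np.float64(214.0), np.float64(86.0), np.float64(214.3)] [np.float64(118.2), np.float64(28.4), np.float64(118.0), np.float64(28.7)]
hooktip [-11.7   3.2] [-6.9  8.7]
pointer [50.7  3.6] [55.5  8.6]
clip [55.4 27.6] [60.4 32.6]
clipL [58.1 33.5] [63.1 38.5]
clipR [59.4 21.7] [64.3 26.7]
```

View pics/clip.png

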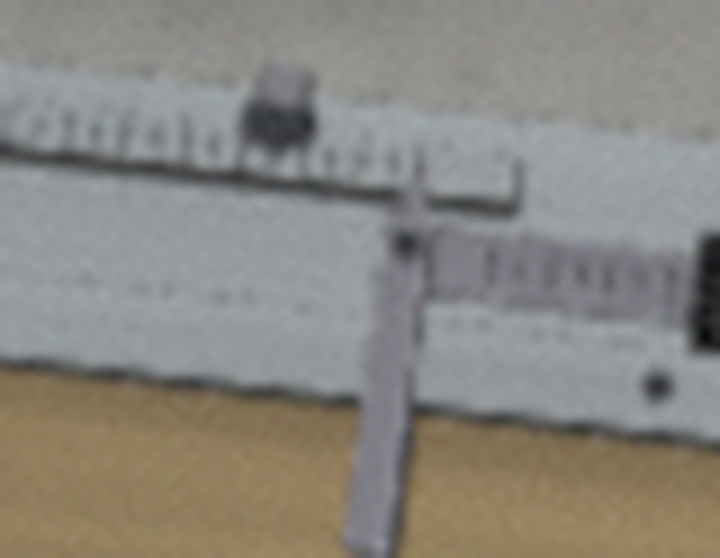

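In clip.png the clip's dark saddle is centred at about (280,122), with its front at (285,148), and the pointer tip is at about (418,155). That makes the pull about 23 mm. The heights and sizes agree with the text: slab top 40 mm, deck about 12 mm, pot 60 mm. The deck-based board frame is at (514.4,-265), yaw -0.12, and the hook and pointer fit it within 1 mm.

```bash
cat >> h.py <<'E'
B0=np.array([514.4,-265.2]);BY=-0.12
def go(x,y,z,psi):
    s=state(); p=np.array(s["eef_pos"]); M=R.from_euler("xyz",s["tcp_rot"]).as_matrix()
    print("t",s["t"],"tool delta",(M.T@(np.array([x,y,z])-p)).round(1),"turn",round(s["tcp_rot"][2]-psi,3),"rot",np.round(s["tcp_rot"],3))
def board(x,y):
    c,s=np.cos(BY),np.sin(BY); return B0+np.array([c*x-s*y,s*x+c*y])
def tcpb():
    s=state(); c,n=np.cos(BY),np.sin(BY); d=np.array(s["eef_pos"])[:2]-B0; f=np.array(s["ft_force"])
    print("t",round(s["t"],2),"tcp board",np.round([c*d[0]+n*d[1],-n*d[0]+c*d[1],s["eef_pos"][2]],2),"F board",np.round([c*f[0]+n*f[1],-n*f[0]+c*f[1],f[2]],1),"open",s["opening"],s["grip_force"],"rot",np.round(s["tcp_rot"],4))
E
python3 -m handwheel '[[15,-15,0,-0.12,1],[45,-40,0,-0.24,1],[75,-67,0,-0.36,1],[105,-95,0,-0.48,1],[137,-124,0,-0.6,1]]'
python3 -c "
from h import *
go(377,-274,120,1.728)"
```

```text
t: 0.52
eef_pos: [284.5, -433.8, 214.3]
tcp_rot: [-3.141, -0.0, 0.919]
ft_force: [1.1, -0.1, 0.1]
opening: 1.001
grip_force: 0.0
t 0.5167 tool delta [183.1 -23.4  94.4] turn -0.809 rot [-3.141 -0.     0.919]
```

```bash
python3 -m handwheel '[[35,-5,0,-0.12,1],[70,-9,0,-0.24,1],[105,-14,10,-0.36,1],[140,-18,30,-0.48,1],[165,-21,60,-0.6,1]]'
python3 -m handwheel '[[0,0,0,-0.1,1],[0,0,0,-0.2,1],[0,0,0,-0.2,1],[0,0,0,-0.2,1]]'
python3 -c "
from h import *
go(377,-274,20,1.728)"
```

```text
t: 0.93
eef_pos: [369.8, -290.5, 155.7]
tcp_rot: [3.138, 0.003, 1.52]
ft_force: [0.2, -0.7, -0.7]
opening: 1.004
grip_force: 0.0
t: 1.27
eef_pos: [368.4, -292.1, 154.6]
tcp_rot: [-3.142, -0.0, 1.711]
ft_force: [-0.3, -0.5, -0.7]
opening: 1.0
grip_force: 0.0
t 1.2667 tool delta [ 16.7  11.  134.6] turn -0.017 rot [-3.142 -0.     1.711]
```

```bash
python3 -m handwheel '[[10,6,20,-0.017,1],[16.7,11,50,-0.017,1],[16.7,11,85,-0.017,1],[16.7,11,110,-0.017,1],[16.7,11,120,-0.017,1]]'
python3 -m handwheel '[[0,0,7,0,1],[0,0,14,0,1],[0,0,14,0,1],[0,0,14,0,1]]'
python3 - <<'E'
from h import *
go(377,-274,20,1.728)
p,d=read_camera("top");cv2.imwrite("pics/grasp.png",cv2.resize(p[240:360,210:400],None,fx=4,fy=4)[:,:,::-1])
E
```

```text
t: 1.68
eef_pos: [376.0, -273.5, 32.0]
tcp_rot: [-3.14, -0.002, 1.726]
ft_force: [0.2, -0.3, -0.2]
opening: 0.997
grip_force: 0.0
t: 2.02
eef_pos: [377.0, -274.3, 21.0]
tcp_rot: [3.141, 0.001, 1.73]
ft_force: [-0.0, -0.4, 0.7]
opening: 1.002
grip_force: 0.0
t 2.0167 tool delta [0.3 0.  1. ] turn 0.002 rot [3.141e+00 1.000e-03 1.730e+00]
```

View pics/grasp.png

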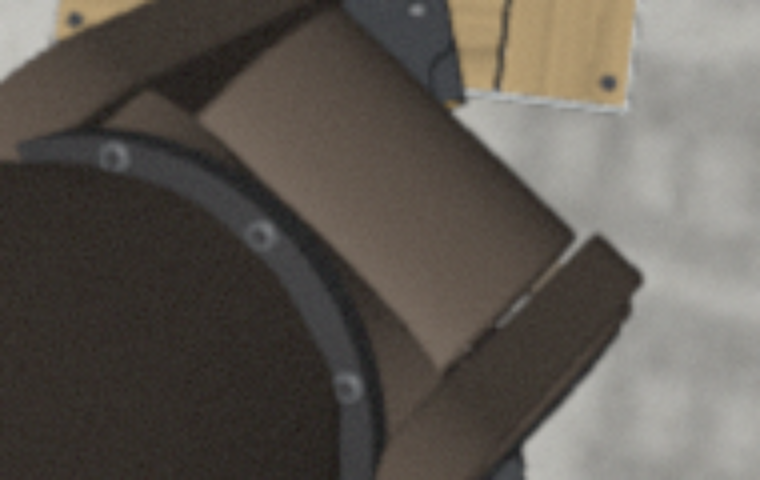

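The arm covers the slab in the top view (only the board edge shows, near (630,100) in the crop), so I'll use the side view later. Next I close the fingers.

```bash
python3 -m handwheel '[[0,0,0,0,0.6],[0,0,0,0,0.3],[0,0,0,0,0],[0,0,0,0,0],[0,0,0,0,0]]'
python3 -m handwheel '[[0,0,0,0,0],[0,0,0,0,0],[0,0,0,0,0],[0,0,0,0,0]]'
```

```text
t: 2.48
eef_pos: [376.9, -274.0, 20.8]
tcp_rot: [3.141, 0.0, 1.731]
ft_force: [-0.2, 0.5, 0.1]
opening: 0.706
grip_force: 0.0
t: 2.82
eef_pos: [376.9, -274.0, 20.6]
tcp_rot: [-3.142, 0.0, 1.731]
ft_force: [0.2, -0.1, -0.0]
opening: 0.428
grip_force: 0.0
```

```bash
python3 -m handwheel '[[0,0,0,0,0],[0,0,0,0,0],[0,0,0,0,0],[0,0,0,0,0],[0,0,0,0,0]]'
python3 -m handwheel '[[0,0,0,0,0],[0,0,-10,0,0],[0,0,-30,0,0],[0,0,-45,0,0],[0,0,-50,0,0]]'
python3 - <<'E'
from h import *
tcpb(); print(board(0,-68)); go(*board(0,-68),70,np.pi/2+BY)
p,d=read_camera("side");np.savez("side1.npz",p=p,d=d);cv2.imwrite("pics/lift.png",cv2.resize(p[170:300,220:400],None,fx=4,fy=4)[:,:,::-1])
E
```

```text
t: 3.23
eef_pos: [377.0, -274.1, 20.6]
tcp_rot: [3.141, 0.0, 1.731]
ft_force: [1.1, -0.5, -0.3]
opening: 0.311
grip_force: 30.0
t: 3.65
eef_pos: [377.0, -274.2, 72.0]
tcp_rot: [3.141, 0.001, 1.731]
ft_force: [-0.2, 0.0, -4.6]
opening: 0.312
grip_force: 30.0
t 3.65 tcp board [-135.3   -25.34   71.96] F board [-0.2 -0.  -4.6] open 0.31176311385354083 29.99687517847633 rot [3.1409e+00 1.1000e-03 1.7309e+00]
[ 506.2595699  -332.71098724]
t 3.65 tool delta [-78.4 118.2   2.1] turn 0.28 rot [3.141e+00 1.000e-03 1.731e+00]
```

View pics/lift.png

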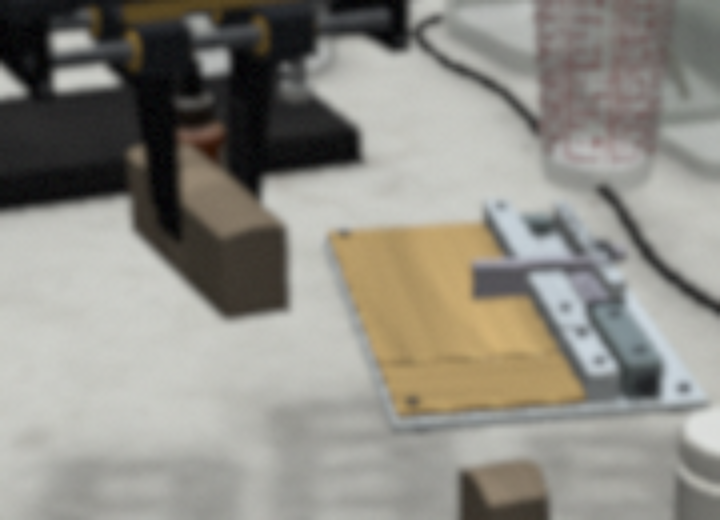

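The slab is held level, with its near end at about (225,250) in the crop. The board and clip are clear in view.

```bash
python3 -m handwheel '[[-12,18,0,0.06,0],[-32,50,0,0.12,0],[-55,84,0,0.18,0],[-72,109,0,0.24,0],[-79,117,0,0.28,0]]'
python3 -m handwheel '[[0,0,0,0,0],[0,0,0,0,0]]'
python3 - <<'E'
from h import *
tcpb(); go(*board(-1,-68),40,np.pi/2+BY)
p,d=read_camera("side");np.savez("side2.npz",p=p,d=d);cv2.imwrite("pics/over.png",cv2.resize(p[170:300,270:420],None,fx=4.5,fy=4.5)[:,:,::-1])
E
```

```text
t: 4.12
eef_pos: [508.3, -334.7, 69.4]
tcp_rot: [3.14, 0.001, 1.448]
ft_force: [-1.6, 0.1, -3.3]
opening: 0.312
grip_force: 30.0
t: 4.28
eef_pos: [504.2, -332.7, 69.0]
tcp_rot: [-3.139, -0.001, 1.452]
ft_force: [-0.1, 0.2, -4.2]
opening: 0.315
grip_force: 30.0
t 4.28 tcp board [ -2.04 -68.23  68.98] F board [-0.1  0.1 -4.2] open 0.31475910539070917 29.99725373752881 rot [-3.1392e+00 -1.4000e-03  1.4521e+00]
t 4.2833 tool delta [ 0.2  1.1 29. ] turn 0.001 rot [-3.139e+00 -1.000e-03  1.452e+00]
```

View pics/over.png

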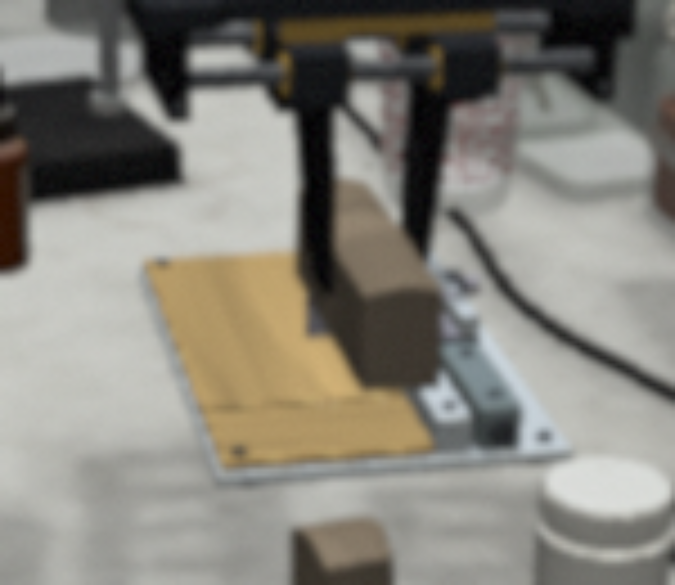

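The slab hangs above the deck in line with the fence, with its near end at (380,290)–(430,385) in the crop. Clip and pointer remain visible at about (455,285). Now I lower it.

```bash
python3 -m handwheel '[[0,0,8,0,0],[0,0,18,0,0],[0,0,26,0,0],[0,0,32,0,0],[0,0,32,0,0]]'
python3 -m handwheel '[[0,0,1,0,0],[0,0,2,0,0],[0,0,3,0,0],[0,0,4,0,0],[0,0,4,0,0]]'; python3 -c "
from h import *
tcpb()"
```

```text
t: 4.75
eef_pos: [504.2, -332.9, 36.9]
tcp_rot: [-3.139, -0.001, 1.451]
ft_force: [0.1, -0.1, -4.8]
opening: 0.312
grip_force: 30.0
t: 5.17
eef_pos: [505.0, -333.4, 34.7]
tcp_rot: [3.141, 0.0, 1.451]
ft_force: [-0.3, 0.3, -4.3]
opening: 0.314
grip_force: 30.0
t 5.17 tcp board [ -1.17 -68.83  34.7 ] F board [-0.3  0.2 -4.3] open 0.3139566776328092 29.997060497989878 rot [3.1414e+00 2.0000e-04 1.4508e+00]
```

```bash
python3 -m handwheel '[[0,0,0.5,0,0],[0,0,1,0,0],[0,0,1.5,0,0],[0,0,1.5,0,0]]'
python3 -m handwheel '[[0,0,0.5,0,0],[0,0,1,0,0],[0,0,1,0,0],[0,0,1,0,0]]'; python3 -c "
from h import *
tcpb()"
```

```text
t: 5.5
eef_pos: [505.0, -333.3, 33.1]
tcp_rot: [3.142, 0.0, 1.451]
ft_force: [-0.7, 1.4, -4.4]
opening: 0.317
grip_force: 30.0
t: 5.83
eef_pos: [505.0, -333.4, 32.6]
tcp_rot: [3.141, 0.0, 1.451]
ft_force: [-0.7, 0.5, 5.6]
opening: 0.31
grip_force: 30.0
t 5.83 tcp board [ -1.16 -68.84  32.64] F board [-0.8  0.4  5.6] open 0.31041433225722004 30.000367234752048 rot [3.1413e+00 3.0000e-04 1.4508e+00]
```

```bash
python3 -m handwheel '[[0,1,0,0,0],[0,2.5,0,0,0],[0,4,0,0,0],[0,4.5,0,0,0],[0,4.5,0,0,0]]'
python3 -m handwheel '[[0,0.5,0,0,0],[0,1,0,0,0],[0,1,0,0,0],[0,1,0,0,0]]'; python3 -c "
from h import *
tcpb()"
```

```text
t: 6.25
eef_pos: [508.6, -333.8, 32.7]
tcp_rot: [-3.14, -0.0, 1.451]
ft_force: [-6.8, 1.2, 8.8]
opening: 0.314
grip_force: 30.0
t: 6.58
eef_pos: [509.5, -333.9, 32.6]
tcp_rot: [-3.14, -0.0, 1.451]
ft_force: [-7.6, 1.1, 8.8]
opening: 0.313
grip_force: 30.0
t 6.58 tcp board [  3.4  -68.82  32.64] F board [-7.7  0.2  8.8] open 0.3133336660884543 30.002158837742172 rot [-3.1399e+00 -2.0000e-04  1.4511e+00]
```

```bash
python3 -m handwheel '[[0,0.5,0,0,0],[0,1,0,0,0],[0,1,0,0,0],[0,1,0,0,0]]'
python3 -m handwheel '[[0,0.5,0,0,0],[0,0.5,0,0,0],[0,0.5,0,0,0]]'; python3 -c "
from h import *
tcpb()"
```

```text
t: 6.92
eef_pos: [510.5, -334.0, 32.6]
tcp_rot: [-3.14, -0.0, 1.451]
ft_force: [-7.4, 1.9, 9.0]
opening: 0.314
grip_force: 30.0
t: 7.17
eef_pos: [510.5, -334.0, 32.6]
tcp_rot: [-3.139, -0.001, 1.451]
ft_force: [-11.3, 0.6, 11.2]
opening: 0.312
grip_force: 30.0
t 7.17 tcp board [  4.34 -68.8   32.64] F board [-11.3  -0.7  11.2] open 0.3120157315317341 30.002511505445 rot [-3.1388e+00 -6.0000e-04  1.4511e+00]
```

```bash
python3 -m handwheel '[[1.5,0,0,0,0],[4,0,0,0,0],[7,0,0,0,0],[9,0,0,0,0],[10,0,0,0,0]]'; python3 -c "
from h import *
tcpb()"
python3 -m handwheel '[[1,0,0,0,0],[2,0,0,0,0],[3,0,0,0,0],[4,0,0,0,0],[5,0,0,0,0]]'; python3 -c "
from h import *
tcpb()"
```

```text
t: 7.58
eef_pos: [511.6, -326.2, 32.7]
tcp_rot: [-3.14, 0.002, 1.45]
ft_force: [-16.3, -14.0, 5.7]
opening: 0.313
grip_force: 30.0
t 7.58 tcp board [  4.5  -60.85  32.67] F board [-14.6 -15.8   5.7] open 0.31262724814741194 30.022672972118016 rot [-3.1401e+00  2.2000e-03  1.4505e+00]
t: 8.0
eef_pos: [512.2, -321.4, 32.7]
tcp_rot: [-3.14, 0.002, 1.45]
ft_force: [-14.9, -14.3, 6.1]
opening: 0.313
grip_force: 30.0
t 8.0 tcp board [  4.52 -56.09  32.67] F board [-13.  -16.    6.1] open 0.3129546183640423 30.021390287729446 rot [-3.1402e+00  2.3000e-03  1.4504e+00]
```

```bash
python3 -m handwheel '[[1,-0.4,0,0,0],[2.5,-0.4,0,0,0],[4,-0.4,0,0,0],[5.5,-0.4,0,0,0],[7,-0.4,0,0,0]]'; python3 -c "
from h import *
tcpb()"
python3 -m handwheel '[[1.5,0,0,0,0],[3,0,0,0,0],[4.5,0,0,0,0],[6,0,0,0,0],[7,0,0,0,0]]'; python3 - <<'E'
from h import *
tcpb()
p,d=read_camera("side");np.savez("side3.npz",p=p,d=d);cv2.imwrite("pics/slide.png",cv2.resize(p[205:265,310:400],None,fx=8,fy=8,interpolation=cv2.INTER_CUBIC)[:,:,::-1])
E
```

```text
t: 8.42
eef_pos: [513.0, -314.6, 32.7]
tcp_rot: [-3.141, 0.003, 1.45]
ft_force: [-12.8, -14.6, 5.6]
opening: 0.314
grip_force: 30.0
t 8.42 tcp board [  4.55 -49.24  32.69] F board [-11.  -16.    5.6] open 0.31388088427688215 30.021641797211487 rot [-3.1411e+00  2.7000e-03  1.4504e+00]
t: 8.83
eef_pos: [513.9, -307.6, 32.7]
tcp_rot: [-3.141, 0.003, 1.45]
ft_force: [-13.3, -15.5, 6.2]
opening: 0.314
grip_force: 30.0
t 8.83 tcp board [  4.56 -42.19  32.68] F board [-11.4 -17.    6.2] open 0.3137253535083733 30.022253947681747 rot [-3.1411e+00  2.7000e-03  1.4505e+00]
```

View pics/slide.png

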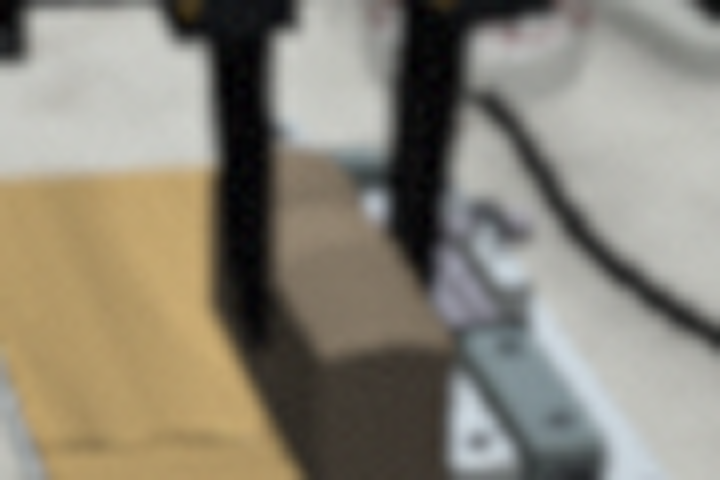

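The crop shows the slab against the fence, with the blade out at about (460,280). The clip is near (495,215) and the pointer near (460,215), still to the right of the clip. I'll advance most of the rest and check with a composite.

```bash
python3 -m handwheel '[[1.5,0,0,0,0],[3,0,0,0,0],[4.5,0,0,0,0],[6,0,0,0,0],[7,0,0,0,0]]'; python3 - <<'E'
from h import *
tcpb()
D={}
for n in("side","top"):
    p,d=read_camera(n); D[n]=p,d; np.savez(n+"4.npz",p=p,d=d)
T=np.load("top0.npz"); p,d=D["top"]
print("occluded frac at clip", (d[160:180,275:300]<800).mean(), np.abs(d[160:180,275:300]-T["d"][160:180,275:300]).mean(), "cols/rows",[(abs(d[160:215:10,u]-T["d"][160:215:10,u])>30).astype(int).tolist() for u in range(255,340,10)])
# side projections of board points
c,f=cam("side")
def proj(bx,by,z):
    w=np.r_[board(bx,by),z]-c["origin"]; q=R.from_euler("xyz",c["attitude"]).as_matrix().T@w; return (q[:2]/q[2]*f+[c["cx"],c["cy"]]).round(1)
for nm,b in (("ptr0",9),("ptr20",29),("ptr23",32),("ptr26",35)): print(nm,proj(58.5,b,25),proj(58.5,b,32))
S0=np.load("side0.npz")["p"]; cr=lambda q:cv2.resize(q[215:260,345:395],None,fx=8,fy=8,interpolation=cv2.INTER_CUBIC)
out=np.hstack([cr(S0),cr(D["side"][0])]); 
tp=lambda q:cv2.resize(q[155:185,260:310],None,fx=8,fy=8,interpolation=cv2.INTER_CUBIC)
out=np.vstack([out,np.hstack([tp(T["p"]),tp(p)])]); print(out.shape); cv2.imwrite("pics/comp.png",out[:,:,::-1])
E
```

```text
t: 9.3
eef_pos: [514.8, -300.7, 32.7]
tcp_rot: [-3.141, 0.003, 1.45]
ft_force: [-14.2, -15.8, 5.5]
opening: 0.314
grip_force: 30.0
t 9.3 tcp board [  4.61 -35.22  32.71] F board [-12.2 -17.3   5.5] open 0.3138393792333788 30.022143664536998 rot [-3.1412e+00  2.8000e-03  1.4504e+00]
occluded frac at clip 1.0 450.61395 cols/rows [[1, 1, 1, 1, 1, 1], [1, 1, 1, 1, 1, 1], [1, 1, 1, 1, 1, 1], [1, 1, 1, 1, 1, 1], [1, 1, 1, 1, 1, 1], [1, 1, 1, 1, 1, 1], [1, 1, 1, 1, 1, 1], [1, 1, 1, 1, 1, 1], [1, 1, 1, 1, 1, 1]]
ptr0 [371.7 237.3] [371.8 233.9]
ptr20 [368.9 233.4] [369.1 230.1]
ptr23 [368.5 232.9] [368.7 229.6]
ptr26 [368.1 232.3] [368.3 229. ]
(600, 800, 3)
```

View pics/comp.png

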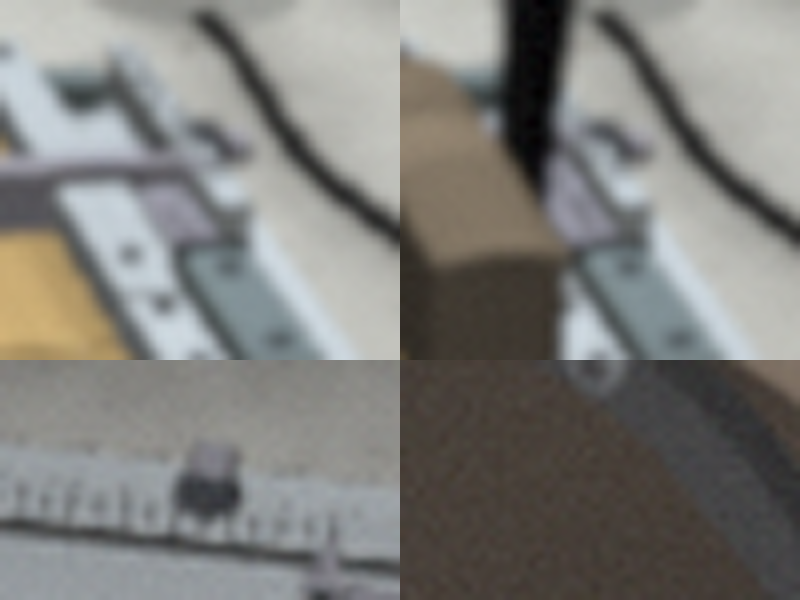

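In the side crops (scale 8, top row), the arm's rear end has moved from about (195,160) to about (165,120) next to the finger. The clip has stayed at (205,130). In the top row before the move (bottom left), the clip tip is at (206,517) and the pointer tip at (332,525); after it the arm hides both. I'll quantify this.

```bash
python3 - <<'E'
from h import *
g=lambda a:np.array([a])/8+[260,155]-0.44
for z in (24,29,32):
    w=onz("top",np.vstack([g((205.5,517)),g((332,525)),g((208,495)),g((325,575))]),z)[:,:2]-B0
    c,s=np.cos(BY),np.sin(BY); b=np.c_[c*w[:,0]+s*w[:,1],-s*w[:,0]+c*w[:,1]]; print(z,b.round(1).tolist())
T=np.load("top0.npz")["p"].astype(float).sum(2)/3
print("clip rows");[print(v,T[v,280:293].round().astype(int)) for v in range(166,174)]
print("ptr rows");[print(v,T[v,294:308].round().astype(int)) for v in range(176,184)]
# side depth: rear arm points in board frame
for n in("side0","side3","side4"):
    q=np.load(n+".npz");p,d=q["p"].astype(int),q["d"]; k=np.zeros((480,640),bool);k[222:246,362:378]=1
    P=depthpts("side",k,d); v,u=np.nonzero(k&(d>0)); w=P[:,:2]-B0; bx=c*w[:,0]+s*w[:,1]; by=-s*w[:,0]+c*w[:,1]
    lil=(p[v,u,0]-p[v,u,1]); m=(bx>36)&(bx<62)&(P[:,2]>24)&(P[:,2]<36)&(lil>3)
    print(n,m.sum(),"y pct",np.percentile(by[m],[5,25,50,75,95]).round(1),"z",np.median(P[m,2]).round(1))
    print("R-G map rows 226-242");[print(r,(p[r,362:378,0]-p[r,362:378,1]),p[r,362:378].mean(1).astype(int)) for r in range(226,242)] if n!="side3" else 0
E
```

```text
24 [[-7.8, 25.4], [-6.7, 1.7], [-3.6, 25.5], [-16.2, 1.8]]
29 [[-8.7, 24.8], [-7.5, 1.2], [-4.5, 24.9], [-17.0, 1.4]]
32 [[-9.2, 24.4], [-8.0, 1.0], [-5.0, 24.5], [-17.5, 1.1]]
clip rows
166 [133 140 143 130 123 128 130 129 122 118 139 150 149]
167 [134 148 150 124 120 129 127 127 114 108 134 149 146]
168 [156 159 144 118 113 122 128 126 110 115 148 152 148]
169 [161 151 115  89  88  99 111 110  96 110 151 158 156]
170 [158 136  89  64  66  63  74  75  67  87 141 161 163]
171 [157 123  77  60  61  62  62  64  55  60 128 154 159]
172 [153 118  81  62  62  65  60  61  58  67 125 152 158]
173 [151 127  90  79  69  61  59  60  66  93 137 157 154]
ptr rows
176 [136 135 150 155 130 142 152 116 137 153 156 150 154 154]
177 [138 151 158 159 144 149 145 119 140 154 154 159 155 155]
178 [113 128 133 130 128 137 133 127 138 156 161 159 158 158]
179 [ 73  71  71  69  72  98 121 127 115 128 137 137 134 133]
180 [116 108 100  93  88  99 119 128  98  80  78  69  71  71]
181 [157 152 144 133 115 113 121 131 121 109 107 105  92  90]
182 [157 155 157 146 131 127 129 133 139 141 134 136 134 130]
183 [149 155 156 135 118 105 110 115 123 116 120 129 138 149]Traceback (most recent call last):
  File "<stdin>", line 14, in <module>
    return _quantile_unchecked(
        a, q, axis, out, overwrite_input, method, keepdims, weights)
    return _ureduce(a,
                    func=_quantile_ureduce_func,
    ...<5 lines>...
                    overwrite_input=overwrite_input,
                    method=method)
    r = func(a, **kwargs)
    result = _quantile(arr,
                       quantiles=q,
    ...<2 lines>...
                       out=out,
                       weights=wgt)
    slices_having_nans = np.isnan(arr[-1, ...])
                                  ~~~^^^^^^^^^
IndexError: index -1 is out of bounds for axis 0 with size 0
```

```bash
python3 - <<'E'
from h import *
c,s=np.cos(BY),np.sin(BY)
for z in (26,32):
    w=onz("top",[(285.2,174.5),(300.9,178)],z)[:,:2]-B0; print(z,np.c_[c*w[:,0]+s*w[:,1],-s*w[:,0]+c*w[:,1]].round(1).tolist())
for n in("side0","side3","side4"):
    q=np.load(n+".npz");p,d=q["p"].astype(int),q["d"]
    print(n);[print(r,(p[r,362:376,0]-p[r,362:376,1]),p[r,362:376].mean(1).astype(int)) for r in range(227,240)]
E
```

```text
26 [[59.7, 34.0], [57.0, 9.7]]
32 [[58.2, 33.2], [55.5, 9.1]]
side0
227 [-6 -7 -7 -7 -8 -3 -2  0  0  0  1  0 -1 -1] [118 145 162 178 186 180 181 182 180 177 173 170 161 144]
228 [-3 -6 -9 -7 -7 -4 -2 -1  0  1  0 -1  1 -1] [ 94 121 154 178 177 172 174 178 175 173 172 171 168 158]
229 [-2 -4 -6 -8 -9 -7 -5 -3  0 -1 -1  0  0  1] [ 84 104 142 173 172 163 158 155 152 154 162 169 172 166]
230 [-3 -4 -5 -6 -7 -6 -5 -3 -2 -1 -1  0  0  0] [ 85  89 119 153 162 151 134 118 112 120 141 163 172 171]
231 [-4 -4 -4 -4 -7 -8 -6 -5 -3 -2  0  0  0  1] [103  83  92 122 147 146 127 102  87  89 112 145 164 168]
232 [-6 -2 -3 -3 -7 -5 -7 -5 -5 -4  0 -1  1  1] [130  96  78  97 127 146 144 128 108  93  89 116 142 154]
233 [-2 -2  0  0 -2 -4 -6 -8 -6 -6 -4  1  1  0] [154 121  99 104 127 147 156 155 148 129  92  87 112 125]
234 [-1  1  1  1 -1 -2 -3 -5 -5 -6 -3  0  1 -1] [160 141 128 129 134 141 154 159 159 146 109  91 102 117]
235 [ 1  2  1  1  1  0 -2 -2 -5 -4 -5 -2 -2  1] [134 128 125 123 119 124 135 148 150 145 131 127 132 141]
236 [ 2  1  2  3  1  1  0 -3 -5 -6 -7 -6 -3  0] [ 96  98  98  97  97  99 113 1
[... 2511 characters left out ...]
124 144 151 146 127  89  86 110 126]
234 [ 2  1  0 -1 -1 -3 -6 -7 -8 -8 -5 -1  0  2] [ 19  53  89 106 101 108 136 157 164 146 106  90 100 116]
235 [ 3 -1  0  0 -3 -1 -5 -7 -9 -7 -6 -3  0  0] [ 30  73 114 129 113  99 118 153 170 157 135 125 131 140]
236 [-1  0  1 -1 -1 -2 -4 -6 -8 -7 -7 -6 -2 -2] [ 32  84 123 141 133 111 109 142 170 169 163 161 166 170]
237 [ 0 -1 -1 -1 -1  0 -2 -4 -8 -9 -9 -8 -6 -3] [ 38  84 124 142 149 135 109 122 155 177 188 190 190 187]
238 [  3   0   0  -1   0  -2  -2  -4  -6  -8  -9 -11  -9  -4] [ 48  89 128 143 151 144 117 105 131 171 199 207 202 193]
239 [  3   0   0   0   0  -1  -1  -2  -3  -6 -10 -10 -10  -6] [ 64 100 136 145 142 140 129 110 111 148 185 199 197 189]
```

The pointer's dark trace in the side view shifts by about 19.6 mm from side0 to side4, and the kinematics give 19.8. The target pull is about 23.4 mm, so 3.6 mm is left. I'll add a little more press.

```bash
python3 -m handwheel '[[1,0,0,0,0],[2,0,0.1,0,0],[3,0,0.2,0,0],[3.6,0,0.3,0,0],[3.6,0,0.3,0,0]]'; python3 -m handwheel '[[0,0,0.1,0,0],[0,0,0.1,0,0],[0,0,0.1,0,0],[0,0,0.1,0,0],[0,0,0.1,0,0]]'; cat > fin.py <<'E'
from h import *
tcpb()
acc=np.mean([read_camera("side")[0] for _ in range(4)],axis=0); np.save("side5.npy",acc)
I={n:np.load(n+".npz")["p"].astype(float).mean(2) for n in("side0","side3","side4")};I["side5"]=acc.mean(2)
sl=np.s_[229:239,366:375]; vv,uu=np.mgrid[sl]
med=np.median([I[n][sl] for n in I],axis=0)
for n in I:
    w=np.clip(med-I[n][sl]-4,0,None); print(n,w.sum().round(),(w*uu).sum()/w.sum(),(w*vv).sum()/w.sum())
    if n in("side4","side5"): print((I[n][sl]-I["side3"][sl]).round().astype(int))
E
python3 fin.py
```

```text
t: 9.82
eef_pos: [515.1, -297.6, 32.7]
tcp_rot: [-3.141, 0.003, 1.451]
ft_force: [-15.6, -18.7, 7.9]
opening: 0.314
grip_force: 30.0
t: 10.23
eef_pos: [515.1, -297.6, 32.7]
tcp_rot: [-3.141, 0.003, 1.451]
ft_force: [-15.0, -16.4, 8.2]
opening: 0.312
grip_force: 30.0
t 10.23 tcp board [  4.61 -32.05  32.66] F board [-12.9 -18.    8.2] open 0.3120583024397029 30.006442050507758 rot [-3.1414  0.0033  1.4506]
side0 179.0 367.4780681287914 236.58002799813343
side3 194.0 367.42143779595347 231.85535944898837
side4 5.0 366.86206896551727 232.75862068965517
[[ 41  11  -3  -1   0   0  -1  -1   1]
 [ 30   3  -4  -2   0   1  -1  -3   0]
 [ 18  -5  -5   1   1  -2   2   0   0]
 [ -2 -10   5  18   8   3  -1  -2   0]
 [ -9 -11  16  27  13   5  -2  -2   0]
 [  4  -2  16  18   9   3   0  -1   2]
 [ 18  -1   5   4   2  -1   1  -3   1]
 [ 14   2   0   0  -2  -2   0  -1   1]
 [  7   2  -1   0   0   0   1   0   0]
 [  2  -3  -2   0   1   0  -1  -1   0]]
side5 7.0 366.5988023952096 231.73053892215566
[[ 47   9  -2  -1   0   0   0  -1  -1]
 [ 26   1  -4  -2   1  -2   1  -1  -1]
 [  9  -8  -5   2  -2  -3   0   0   0]
 [ -7 -11   6  17   8   3  -1  -2   0]
 [ -9  -7  19  26  13   3  -2  -2   0]
 [  7   0  17  19   8   3   0   0   2]
 [ 20   0   5   3   3  -1   0  -2   0]
 [ 15   0  -1  -1  -1  -1   0   0   0]
 [  4  -2  -2  -1   0   0  -1   0  -1]
 [  1  -3  -1   0   0   0  -2  -2   1]]
```

The side3 pointer trace at about (369,233) matches a pull of 12.4–12.8 mm, so the kinematic pull holds: 23.0 mm now against a best target of 23.8 mm. I'll make a final 0.8 mm nudge with slightly more press, then let it settle.

```bash
python3 -m handwheel '[[0.4,0,0.1,0,0],[0.8,0,0.2,0,0],[0.8,0,0.25,0,0],[0.8,0,0.25,0,0],[0.8,0,0.25,0,0]]'; python3 -m handwheel '[[0,0,0,0,0],[0,0,0,0,0],[0,0,0,0,0],[0,0,0,0,0],[0,0,0,0,0]]'; python3 -c "
from h import *
tcpb(); print(np.abs(state()['qvel']).max())"
```

```text
t: 10.85
eef_pos: [515.2, -297.3, 32.7]
tcp_rot: [3.141, 0.004, 1.451]
ft_force: [-16.9, -19.9, 10.9]
opening: 0.315
grip_force: 30.0
t: 11.27
eef_pos: [515.2, -297.3, 32.6]
tcp_rot: [3.142, 0.004, 1.451]
ft_force: [-17.2, -20.4, 11.3]
opening: 0.313
grip_force: 30.0
t 11.27 tcp board [  4.61 -31.74  32.63] F board [-14.6 -22.3  11.3] open 0.31335204330739624 29.99251734057907 rot [3.1416 0.004  1.4509]
0.001498056140192877
```

```bash
python3 -m handwheel '[[0.3,0,0,0,0],[0.5,0,0,0,0],[0.5,0,0,0,0],[0.5,0,0,0,0],[0.5,0,0,0,0]]'; python3 -c "
from h import *
from cell import job_done
tcpb(); print(job_done())"
```

```text
t: 11.68
eef_pos: [515.2, -296.9, 32.6]
tcp_rot: [3.142, 0.004, 1.451]
ft_force: [-17.7, -20.8, 11.6]
opening: 0.316
grip_force: 30.0
t 11.68 tcp board [  4.6  -31.34  32.63] F board [-15.1 -22.8  11.6] open 0.31647440655689707 29.992712679959368 rot [3.1415 0.0041 1.4509]
the job is handed in; nothing more can be done
None
```

I handed the job in at 11.7 s with the slab still gripped, pressed down on the deck and back against the fence, and the gauge pulled out about 23.7 mm against an estimated 23.3–24.2 mm for the clip tip; the arm hid pointer and clip from the top camera, so that final alignment rests on arm position and a partial side view, and no verdict was returned.

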